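# Finish a flavour plaque and show it to the label reader

## Task

Press the pink label insert down flush into the flavour plaque while the plaque still lies in its tilted dish. Then lift the plaque and hold it level, label up, in front of the label reader at the height of its dark window, with its frosted end (the end with the small notched corner) pointing straight at the window, a hand's width or less away and without touching the reader. Finish while still holding it there, and leave the cupcakes and the timer where they stand.

Things in the scene. Friction and masses are not known exactly. Their poses are not given: they have to be found in the camera images.
- dish: Dark slate-grey round display dish on a steel foot, fixed to the table. It is tilted: origin at the centre of the dish floor, 75 mm above the table; its z axis is the normal of the floor, leaning 20 degrees from vertical to the low side, which faces roughly to the robot; its x axis runs uphill along the floor. Floor radius 73 mm inside a rim 5 mm thick and 6 mm high.
- plaque: Flat rigid bar 130 x 54 x 10 mm, about 0.1 kg, loose in the dish, label side up, frosted end uphill, sideways or downhill. Origin at the centre of its underside; x along its length to the frosted end, z out of the label side. Frosted end whitish (x 18 to 65 mm), the rest pale blue. Its +x +y corner has a 14 x 14 mm square notch through the full thickness. Grip it across the 54 mm width near mid-length.
- frosted_end (a point): Middle of the plaque's end face at the frosted end, 65 mm from the plaque's centre; axes as the plaque's.
- notch (a point): Centre of the square corner notch of the plaque.
- insert (a joint): How far the pink label insert is pressed into the plaque, m: about 0 at the start (its top 4 mm above the plaque's face), 0.004 when flush (stop). Friction holds it: it takes about 4 N to move and stays where it is pushed; press square to the plaque's face with 8 to 15 N.
- insert_top (a point): Centre of the top face of the pink label insert, 37 x 39 mm, with a cupcake picture; it lies 2 mm from the plaque's centre towards the clear end. 14 mm above the plaque's underside at the start, 10 mm when flush. Axes as the plaque's.
- reader: Grey counter-top label reader, 80 x 110 x 200 mm, fixed to the table, origin at the centre of its underside; its front with the dark window looks along its -x axis, roughly to the robot.
- window (a point): Centre of the reader's dark window (66 mm wide, 40 mm high), on its front face, 36 mm in front of the reader's origin and 150 mm above the table; axes as the reader's.
- cupcake_a: Chocolate cupcake with brown crumbs, 76 mm wide, 67 mm high, a bystander; origin at the centre of its underside.
- cupcake_b: Chocolate cupcake with brown crumbs, 76 mm wide, 71 mm high, a bystander; origin at the centre of its underside.
- cupcake_c: Chocolate cupcake with brown crumbs, 76 mm wide, 73 mm high, a bystander; origin at the centre of its underside.
- timer: White kitchen timer with a red knob, 62 mm wide, 44 mm high, a bystander; origin at the centre of its underside.

How it is judged (in metres and radians):
On the way, in this order (a step that is already met when the one before it is completed fails the run):
1. the insert is pressed flush while the plaque lies in the dish (value of joint insert above 0.0032 m and distance of plaque from where it was at the start of the episode below 0.025 m), for 0.1 s.
2. the plaque is lifted clear of the dish in the gripper (distance between plaque and dish above 0.06 m and contact force between the fingers and plaque above 1 N), for 0.2 s.
At the end, for the whole second after the job is handed in: Insert flush (3.2 mm in or more); plaque held still by the fingers, off dish and reader, label up within 0.2 rad, underside 120 to 180 mm high; window 4 to 120 mm ahead of the frosted end, within 35 mm of its centre line, square within 0.3 rad; bystanders moved under 25 mm (value of joint insert above 0.0032 m and contact force between the fingers and plaque above 1 N and contact force between plaque and dish below 0.01 N and contact force between plaque and reader below 0.01 N and angle between plaque's own z axis and vertical below 0.2 rad and x of window in the frame of frosted_end between 0.004 and 0.12 m and y of window in the frame of plaque between -0.035 and 0.035 m and angle between the x axis of plaque and the x axis of reader, either way round below 0.3 rad and height (world z) of plaque between 0.12 and 0.18 m and linear speed of plaque below 0.03 m/s and distance of each of cupcake_a, cupcake_b, cupcake_c, timer from where it was at the start of the episode below 0.025 m); the arm keeps its last pose, push and grip.
It fails at once if a cupcake or the timer is knocked away (distance of any of cupcake_a, cupcake_b, cupcake_c, timer from where it was at the start of the episode above 0.025 m).
It fails at once if the arm or the plaque bumps the reader (contact force between any of the arm, the fingers, plaque and reader above 2 N).
It also fails if it takes over 48 s, if anything falls off the work surface, if the arm or the gripper's body presses on something with over 40 N, if the wrist force passes 120 N, or if a joint passes its speed limit or range.

## Robot

A 6-joint arm with a two-finger parallel gripper is mounted at the origin on a cart in front of the work surface, level with it; the furniture and walls round the work are solid. World frame = base frame: x ahead of the robot, y to its left, z up, the work surface at z = 0. Lengths are in mm, angles in rad, forces in N, time in s.
With the tool pointing down it reaches from about 400 to 925 mm from the base axis. Payload 12.5 kg.
Tool frame: the origin (TCP) lies between the finger pads; the fingertips stand 19 mm ahead of it and the grasp point (between the pads) is the TCP (env.tips_ahead is the distance from the TCP to the fingertips, in mm); z points along the fingers, y is the line along which they close (so a half turn about z gives the same grasp; the last joint's range is limited). The gripper opens to 95 mm and grips with 3 to 60 N. Pads are 20 mm wide; open, the fingers measure 119 mm over their backs; the gripper's body (75 mm by 180 mm) begins 59 mm behind the grasp point.
Start: joints at [-1.368, 0.491, 1.559, -0, 1.092, -0.106], TCP at [189.97, -595.446, 233.661] pointing down, gripper open.
Joint ranges: [-3.1, 3.1], [-0.84, 2.19], [0.05, 2.79], [-1.13, 4.28], [0.06, 2.93], [-2.69, 2.69]. Speed limits (rad/s): [2.22, 2.22, 2.79, 3.14, 3.14, 3.14].

## Interface

Orientations are given as [roll, pitch, yaw] about the fixed x, y, z axes, in that order (R = Rz(yaw) Ry(pitch) Rx(roll)).
In Python, from cell import env gives the robot as it stands.
- The arm moves only by the shell command python3 -m crank 'ROWS'. ROWS is JSON, a list of rows, each a list of 5 numbers: the shift along the tool's x, y, z in mm, then the turn about the tool's z in degrees, then the finger opening in mm, from 0 to 95.1. In form: [[dx, dy, dz, yaw, grip], ...]. A call has 1 to 10 rows; each row is the pose to reach, as a shift and turn from the pose commanded when the call began, along the tool's axes at that moment; what a row does not reach only later rows make up. A row lasts 1/12 s, in which the tool goes at most 41.7 mm and 7.16 degrees, less where a joint would pass 70% of its speed; a pose out of reach is approached as far as the arm can. A call with a gripper value outside its range is refused whole. The fingers move at their own pace and stop on an object; the grip force is fixed at half the most. Time passes only in rows, so rows that repeat a pose let the fingers close. It gives the time, the measured TCP pose, the force, the opening and the grip force at its end, in the units of the state.
- env.state(): the state, without advancing time (a new reading comes with each control period).
- env.read_camera(name): name is "side" or "top"; returns a dict with "img" (480x640x3 uint8, blue, green, red), "K" (3x3 intrinsics, pixels), "pose" (4x4, takes a point from camera to world coordinates). Camera axes: x right, y down, z forward; pixel columns grow to the right and rows downward; lengths in mm; the calibration is good to about 2 mm. A picture is of the moment at which its call begins. There is no depth.
- env.job_done(): hands the job in; it is judged then, once.
The state is a dict: "t": time; "joints": joint angles; "qvel": joint speeds; "tau": joint torques, N m; "eef_pos": TCP position; "tcp_rot": TCP orientation; "ft_force": force on the tool from outside, world axes, zero at the start; "moment": the same for the moment, N m; "opening": opening from 0.0 (shut) to 1.0 (fully open); "grip_force": force on a finger pad.
Only numpy, scipy, OpenCV 4.12 (cv2) and the standard library are available. Lean on these libraries where they do the work, as an engineer would, in place of code of your own. Each camera call takes 0.05 s, during which the arm holds its last target. There are 200 camera calls.

## Working session

There is one attempt and no reset: what is moved stays moved. The work goes in short steps, Python scripts to look and compute and a shell command to move; the robot and the scene stay as the last step left them, time stands still between calls to the robot, and variables do not carry over. Pictures are saved under pics/ and viewed, at most 10 in all, crops included, and the job is handed in when it is done.

```bash
ls; mkdir -p pics; python3 - <<'E'
from cell import env
import cv2,numpy as np
for n in("top","side"):
    c=env.read_camera(n);cv2.imwrite(f"pics/{n}0.png",c["img"]);print(n,c["K"].tolist(),np.round(c["pose"],4).tolist())
print(env.state())
E
```

```text
pics
top [[579.603367437677, 0.0, 325.75847859215435], [0.0, 579.603367437677, 242.65662269528892], [0.0, 0.0, 1.0]] [[0.0107, -0.9976, 0.0686, 495.5618], [-0.9999, -0.0099, 0.0128, -73.5296], [-0.0121, -0.0687, -0.9976, 1140.4409], [0.0, 0.0, 0.0, 1.0]]
side [[619.2569806563075, 0.0, 309.7945472280648], [0.0, 619.2569806563075, 246.5083855554799], [0.0, 0.0, 1.0]] [[-0.8786, -0.1844, 0.4404, 87.794], [-0.4773, 0.3653, -0.7992, 799.6709], [-0.0135, -0.9124, -0.409, 561.6823], [0.0, 0.0, 0.0, 1.0]]
{'t': 0.1, 'joints': array([-1.36757894e+00,  4.91491328e-01,  1.55935763e+00,  1.35319266e-05,
        1.09169113e+00, -1.05630191e-01]), 'qvel': array([-0.00071948, -0.00083263, -0.00043424, -0.00036693,  0.00204675,
        0.0008499 ]), 'tau': array([ 3.21670334e-03, -6.13622975e+01, -2.58606702e+01,  6.93723257e-02,
        4.70064115e-02, -3.56876137e-05]), 'eef_pos': array([ 189.94584985, -595.2494514 ,  233.13574901]), 'tcp_rot': array([-3.14065176e+00, -1.11827329e-04,  3.08841281e-01]), 'ft_force': array([-0.27170467, -0.3694798 , -0.57324898]), 'moment': array([ 0.03860247, -0.03737037,  0.00396937]), 'grip_force': 0.0, 'opening': 1.0005400115307401}
```

View pics/top0.png

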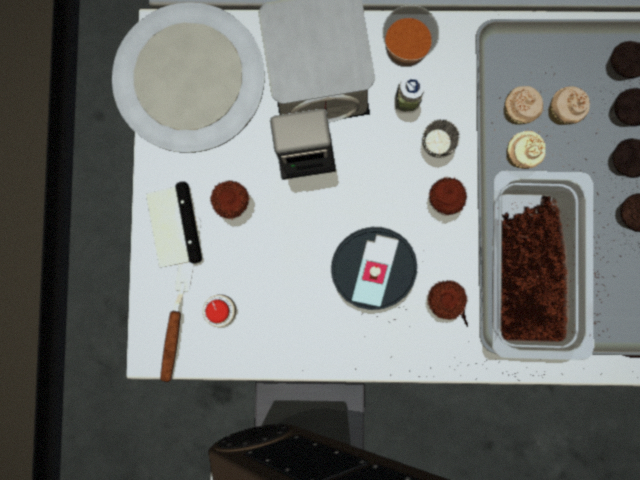

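View pics/side0.png

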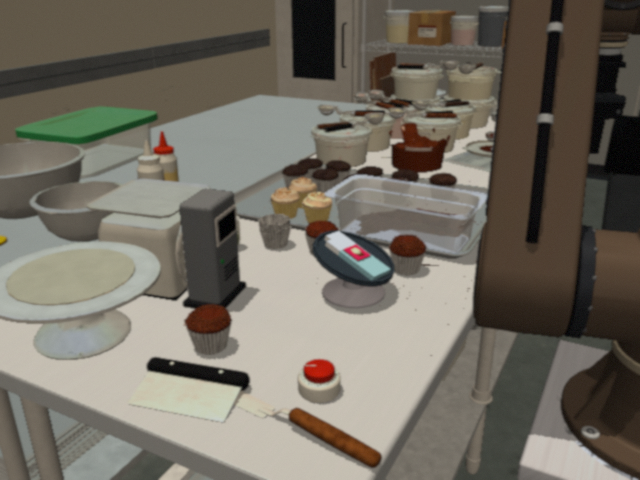

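The top view shows the dish at (374,268). The plaque is in it with its frosted end uphill (away from the robot), the notch at (372,240) and the pink insert at (376,271). The reader is at (303,145), the timer at (219,311), and the cupcakes are at (230,199), (448,196) and (447,300). The side view shows the window at about (226,222) and the insert at (356,253).

```bash
cat > h.py <<'E'
import cv2,numpy as np
from cell import env
def ray(c,p):
    d=c["pose"][:3,:3]@np.linalg.solve(c["K"],[p[0],p[1],1.]);return c["pose"][:3,3],d/np.linalg.norm(d)
def onz(c,p,z):
    o,d=ray(c,p);return o+d*(z-o[2])/d[2]
def tri(rs):
    A=sum(np.eye(3)-np.outer(d,d) for o,d in rs);b=sum((np.eye(3)-np.outer(d,d))@o for o,d in rs)
    return np.linalg.solve(A,b)
def big(m,roi):
    x0,y0,x1,y1=roi;k=np.zeros_like(m);k[y0:y1,x0:x1]=m[y0:y1,x0:x1]
    cs,_=cv2.findContours(k,cv2.RETR_EXTERNAL,cv2.CHAIN_APPROX_NONE);return cv2.convexHull(max(cs,key=cv2.contourArea))
def cen(h):
    m=cv2.moments(h);return np.array([m["m10"],m["m01"]])/m["m00"]
def pink(img,roi):
    g=cv2.cvtColor(img,cv2.COLOR_BGR2HSV);return big(cv2.inRange(g,(160,100,100),(180,255,255))|cv2.inRange(g,(0,100,120),(3,255,255)),roi)
def bright(img,roi):
    m=((img.max(2)>130)*255).astype(np.uint8);return big(m,roi)
E
python3 - <<'E'
from h import *
T=env.read_camera("top");S=env.read_camera("side")
pt,ps=pink(T["img"],(335,228,412,308)),pink(S["img"],(312,230,395,285))
P=tri([ray(T,cen(pt)),ray(S,cen(ps))]);print("insert",cen(pt),cen(ps),cv2.contourArea(pt),P)
b=bright(T["img"],(338,230,410,308));r=cv2.minAreaRect(b);print("plaque",r)
box=cv2.boxPoints(r);W=np.array([onz(T,p,P[2]) for p in box]);print(W)
d=bright;g=T["img"]
for nm,p,z in[("dish",(374,268),80),("ca",(230,199),45),("cb",(448,196),45),("cc",(447,300),45),("timer",(219,311),30)]:print(nm,onz(T,p,z).round())
a=cv2.resize(T["img"][95:195,250:350],None,fx=5,fy=5,interpolation=2)
s=cv2.resize(S["img"][180:310,165:265],None,fx=4,fy=4,interpolation=2)
o=np.zeros((520,800,3),np.uint8);o[:500,:400]=a[:,:400];o[:520,400:]=s;cv2.imwrite("pics/rd.png",o)
E
```

```text
insert [374.38816362 271.8794604 ] [356.72817008 252.18375095] 383.0 [ 514.25871876 -149.67507731   83.98062935]
plaque ((374.44232177734375, 269.7115478515625), (30.34620475769043, 70.60315704345703), 15.255120277404785)
[[ 464.79089482 -105.968034     83.98062935]
 [ 589.12705239 -138.9392115    83.98062935]
 [ 575.01802464 -192.40630584   83.98062935]
 [ 450.98221235 -159.07781375   83.98062935]]
dish [ 523. -149.   80.]
ca [653. 124.  45.]
cb [ 662. -291.   45.]
cc [ 465. -288.   45.]
timer [439. 143.  30.]
```

View pics/rd.png

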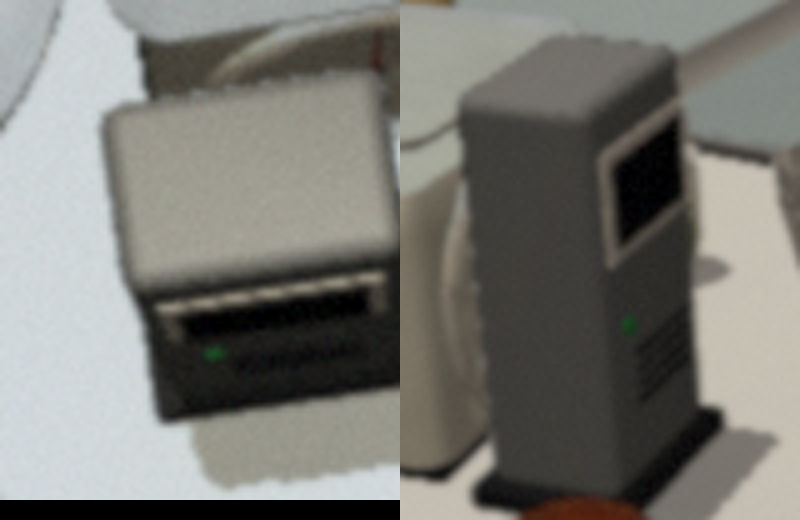

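The crop shows the window. In the top view its frame line runs from (281,156.6) to (327,150) and its dark centre is at about (305,158.6). In the side view its centre is at about (227,227.5).

```bash
python3 - <<'E'
from h import *
T=env.read_camera("top");S=env.read_camera("side")
print("win",tri([ray(T,(305.2,158.6)),ray(S,(227,227.5))]),onz(S,(227,227.5),150),onz(T,(305.2,158.6),150))
f=lambda a,z:onz(T,(250+a[0]/5,95+a[1]/5),z)
a,b=f((155,308),173),f((385,275),173);print(a,b,np.linalg.norm(a-b));d=a-b;print("reader yaw",np.degrees(np.arctan2(-d[0],d[1])))
a,b=f((165,418),5),f((400,385),5);d=a-b;print("base yaw",a,np.degrees(np.arctan2(-d[0],d[1])))
R=cv2.Rodrigues(np.array([1.0,0,0]))[0]
# to insert centre, tool axes; tool x=(cos y, sin y), tool y=(sin y,-cos y)
s=env.state();p=s["eef_pos"];y=s["tcp_rot"][2];D=np.array([514.3,-149.7])-p[:2]
print(p,D@[np.cos(y),np.sin(y)],D@[np.sin(y),-np.cos(y)],np.degrees(y))
E
```

```text
win [710.00196676 -23.6384715  143.54436336] [699.70891757 -10.9987748  150.        ] [709.14706635 -23.63639611 150.        ]
[707.28033835  16.2189679  173.        ] [719.2172056  -61.49982586 173.        ] 78.63014500691959
reader yaw 8.731851678459556
base yaw [699.95406278  27.13024976   5.        ] 8.563552430777806
[ 189.96827764 -595.3463666   233.42872707] 444.44523480656403 -325.97574059016574 17.69572281449723
```

```bash
python3 -m crank '[[438,-330,0,32.6,0],[438,-330,0,32.6,0],[438,-330,0,32.6,0],[438,-330,0,32.6,0],[438,-330,0,32.6,0],[438,-330,0,32.6,0],[438,-330,0,32.6,0],[438,-330,0,32.6,0],[438,-330,0,32.6,0],[438,-330,0,32.6,0]]'
python3 -c "
from h import *
print(env.state())"
```

```text
t: 1.13
eef_pos: [430.5, -255.2, 233.9]
tcp_rot: [3.141, -0.0, -0.26]
ft_force: [0.9, -1.6, -0.3]
opening: 0.359
grip_force: 0.0
{'t': 1.1333, 'joints': array([-6.67084625e-01,  3.14341204e-01,  1.85768549e+00, -7.71577778e-05,
        9.69087616e-01,  1.16412159e+00]), 'qvel': array([ 1.00624059,  0.0374059 , -0.05853896,  0.00241622,  0.01633136,
        0.99780615]), 'tau': array([-7.98970968e+00, -4.92433369e+01, -2.17789578e+01,  4.35264304e-02,
        4.30644129e-02, -1.69018440e+00]), 'eef_pos': array([ 430.51344683, -255.17649242,  233.85376047]), 'tcp_rot': array([ 3.14134500e+00, -4.14162886e-04, -2.60366181e-01]), 'ft_force': array([ 0.86818048, -1.57584499, -0.33655108]), 'moment': array([-0.0215253 , -0.0101438 ,  0.00480269]), 'grip_force': 0.0, 'opening': 0.35913282039613315}
```

```bash
python3 -m crank '[[0,0,0,0,0],[0,0,0,0,0],[0,0,0,0,0]]'
python3 - <<'E'
from h import *
s=env.state();p=s["eef_pos"];y=s["tcp_rot"][2];D=np.array([506.5,-147.6])-p[:2]
print(p,D@[np.cos(y),np.sin(y)],D@[np.sin(y),-np.cos(y)],np.degrees(y))
E
```

```text
t: 1.38
eef_pos: [429.7, -257.1, 233.6]
tcp_rot: [3.141, 0.0, -0.259]
ft_force: [-0.0, 0.6, -0.2]
opening: 0.146
grip_force: 0.0
[ 429.69062644 -257.11559974  233.64226555] 46.16293762057399 -125.5481168464814 -14.856081771294553
```

```bash
python3 -m crank '[[46,-125.5,0,0,0],[46,-125.5,0,0,0],[46,-125.5,0,0,0],[46,-125.5,0,0,0],[46,-125.5,40,0,0],[46,-125.5,80,0,0],[46,-125.5,105,0,0],[46,-125.5,115,0,0],[46,-125.5,115,0,0],[46,-125.5,115,0,0]]'
python3 - <<'E'
from h import *
s=env.state();p=s["eef_pos"];print(p)
T=env.read_camera("top");S=env.read_camera("side")
a=cv2.resize(T["img"][210:330,320:440],(400,400),interpolation=2);b=cv2.resize(S["img"][190:310,295:415],(400,400),interpolation=2)
cv2.imwrite("pics/p1.png",np.hstack([a,b]))
E
```

```text
t: 2.22
eef_pos: [506.6, -148.8, 119.2]
tcp_rot: [3.141, -0.0, -0.262]
ft_force: [0.4, -0.4, 1.2]
opening: 0.002
grip_force: 0.0
[ 506.60119509 -148.75447801  119.22259416]
```

View pics/p1.png

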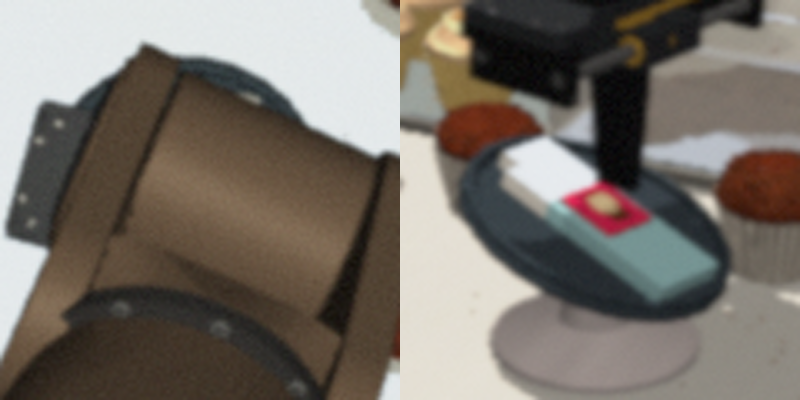

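The right panel shows the closed fingers just above the insert, with the tip at about (620,185) in the crop and the insert centre at about (605,205). I'll descend slowly.

```bash
python3 -m crank '[[0,0,6,0,0],[0,0,10,0,0],[0,0,12,0,0],[0,0,13,0,0],[0,0,14,0,0],[0,0,15,0,0],[0,0,15.5,0,0],[0,0,16,0,0]]'; python3 -m crank '[[0,0,0.7,0,0],[0,0,1.4,0,0],[0,0,1.4,0,0]]'
```

```text
t: 2.98
eef_pos: [507.1, -147.7, 103.5]
tcp_rot: [3.141, -0.002, -0.26]
ft_force: [-0.5, 1.1, 17.4]
opening: 0.004
grip_force: 8.4
t: 3.23
eef_pos: [507.2, -147.7, 103.1]
tcp_rot: [3.141, -0.003, -0.26]
ft_force: [-3.1, 2.3, 25.7]
opening: 0.009
grip_force: 12.9
```

```bash
python3 - <<'E'
from h import *
S=env.read_camera("side")
cv2.imwrite("pics/p2.png",cv2.resize(S["img"][200:300,305:405],(600,600),interpolation=2))
E
```

```text
(no output)
```

View pics/p2.png

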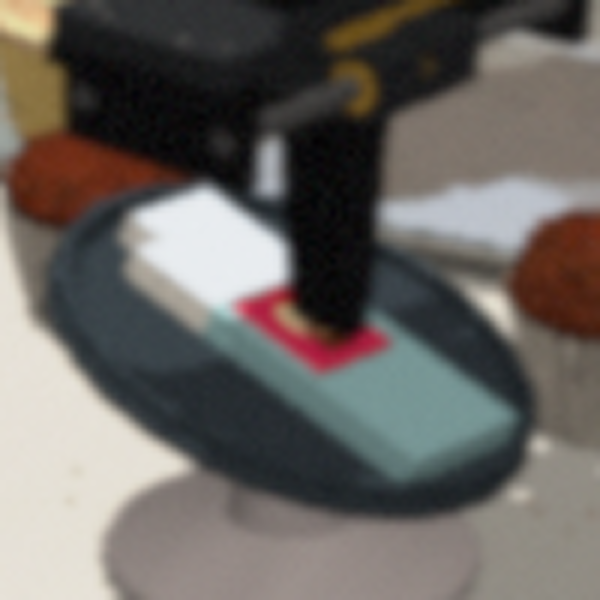

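The side view shows the tip on the insert, and the pink now sits inside the plaque's border, so it looks flush. I'll lift off, open the fingers and compare with the start.

```bash
python3 -m crank '[[0,0,-10,0,0],[0,0,-40,0,0],[0,0,-60,0,95],[0,0,-60,0,95],[0,0,-60,0,95],[0,0,-60,0,95],[0,0,-60,0,95]]'
python3 - <<'E'
from h import *
S=env.read_camera("side");A=cv2.imread("pics/side0.png")
for im in(A,S["img"]):
    h=pink(im,(312,230,395,285));print(cen(h),cv2.contourArea(h),cv2.boundingRect(h))
f=lambda i:cv2.resize(i[225:285,315:395],(800,600)[0:1]+(600,),interpolation=2)[:, :]
cv2.imwrite("pics/p3.png",np.hstack([cv2.resize(i[228:283,318:393],(400,300),interpolation=2) for i in(A,S["img"])]))
E
```

```text
t: 3.87
eef_pos: [505.9, -147.4, 160.2]
tcp_rot: [-3.141, 0.002, -0.26]
ft_force: [-0.2, 0.7, 0.3]
opening: 0.3
grip_force: 0.0
[356.78337147 252.19832189] 218.5 (344, 245, 26, 16)
[356.62345679 253.79188713] 189.0 (345, 247, 24, 15)
```

View pics/p3.png

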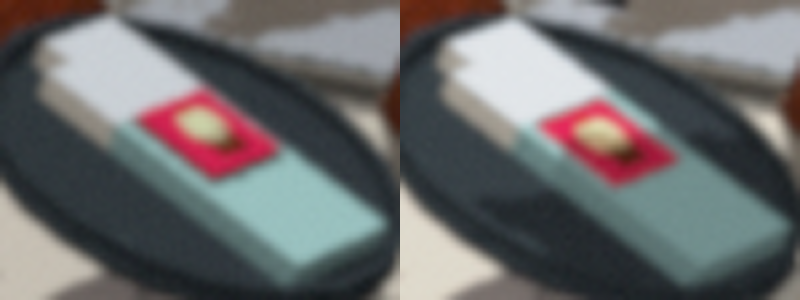

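The left panel is the start and the right panel is now. The pink stood proud before and is now level with the face, and the plaque hasn't moved. Next I'll straddle the plaque and grip it.

```bash
python3 -m crank '[[11,-1,0,0,80],[11,-1,10,0,80],[11,-1,20,0,80],[11,-1,35,0,80],[11,-1,48,0,80],[11,-1,55,0,80],[11,-1,59,0,80],[11,-1,61,0,80],[11,-1,62,0,80],[11,-1,62,0,80]]'; python3 -m crank '[[0,0,0,0,80]]'
```

```text
t: 4.75
eef_pos: [516.2, -151.0, 100.6]
tcp_rot: [3.139, 0.001, -0.259]
ft_force: [-14.7, -13.7, 23.5]
opening: 0.838
grip_force: 14.0
t: 4.83
eef_pos: [516.2, -151.0, 100.7]
tcp_rot: [3.139, 0.0, -0.259]
ft_force: [-16.2, -13.5, 23.6]
opening: 0.844
grip_force: 13.8
```

Something touches at TCP z 100.6, so I'll back off and narrow the opening. I'll also check the plaque's slope from its corners in the saved pictures.

```bash
python3 -m crank '[[0,0,-5,0,70],[0,0,-8,0,66],[0,0,-8,0,66],[0,0,-8,0,66]]'
python3 - <<'E'
from h import *
T=env.read_camera("top");S=env.read_camera("side")
b=bright(cv2.imread("pics/top0.png"),(338,230,410,308));B=cv2.boxPoints(cv2.minAreaRect(b))
c=lambda x,y:(318+x*75/400,228+y*55/300)
X={k:tri([ray(T,B[i]),ray(S,c(*p))]) for k,i,p in(("c+",0,(293,265)),("f-",2,(115,15)),("c-",3,(388,222)))}
print(X);n=np.cross(X["f-"]-X["c-"],X["c+"]-X["c-"]);n/=np.linalg.norm(n);print(n,np.degrees(np.arccos(n[2])),"uphill yaw",np.degrees(np.arctan2(-n[1],-n[0])))
print(np.linalg.norm(X["f-"]-X["c-"]),np.linalg.norm(X["c+"]-X["c-"]))
print(env.state()["eef_pos"],env.state()["ft_force"],env.state()["opening"])
cv2.imwrite("pics/p4.png",cv2.resize(S["img"][200:300,305:405],(600,600),interpolation=2))
E
```

```text
t: 5.17
eef_pos: [517.4, -149.3, 107.1]
tcp_rot: [3.142, -0.0, -0.26]
ft_force: [0.0, 0.5, -0.7]
opening: 0.7
grip_force: 0.0
{'c+': array([ 463.06302236, -107.81124528,   64.30491679]), 'f-': array([ 571.29187467, -191.83435661,  100.41471645]), 'c-': array([ 449.88651881, -162.26907436,   58.85747753])}
[-0.32716064 -0.01535403  0.94484399] 19.118362848891497 uphill yaw 2.686985516260672
131.68284038883954 56.293427572271696
[ 517.30518962 -149.2307077   106.93217872] [-0.80660631 -0.25953591  0.14825811] 0.6906924928691224
```

View pics/p4.png

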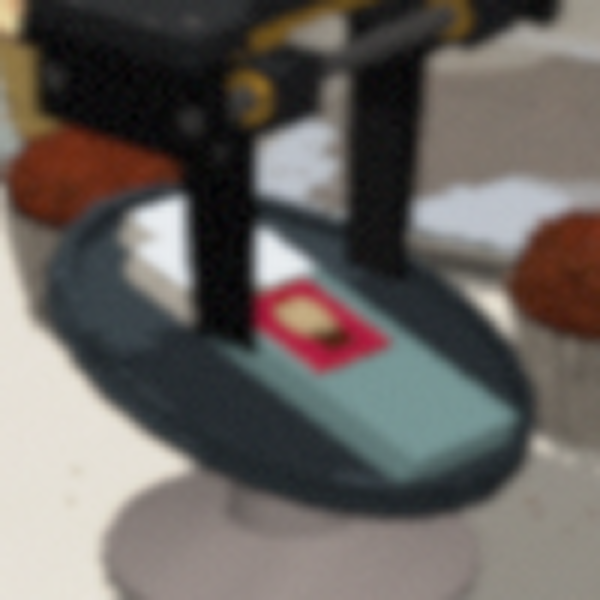

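The fingers straddle the plaque, the left one at (225,330) in the crop and the right one at (378,270). The floor rises about 6° towards +y across the plaque, so I'll take a shallow grip here, set the plaque flat on open table and regrip.

```bash
python3 -m crank '[[0,0,3,0,66],[0,0,5,0,66],[0,0,6.5,0,66],[0,0,7.5,0,66],[0,0,7.5,0,66]]';python3 -m crank '[[0,0,0,0,45],[0,0,0,0,45],[0,0,0,0,45],[0,0,0,0,45],[0,0,0,0,45],[0,0,0,0,45]]'
```

```text
t: 5.68
eef_pos: [517.8, -149.4, 100.6]
tcp_rot: [-3.141, -0.001, -0.26]
ft_force: [-3.5, 1.9, 18.4]
opening: 0.696
grip_force: 8.5
t: 6.18
eef_pos: [517.5, -149.0, 100.2]
tcp_rot: [-3.141, -0.0, -0.26]
ft_force: [-0.6, 3.6, 11.6]
opening: 0.554
grip_force: 33.3
```

```bash
python3 -m crank '[[0,0,-3,0,45],[0,0,-8,0,45],[0,0,-20,0,45],[0,0,-40,0,45],[0,0,-60,0,45],[0,0,-85,0,45],[0,0,-105,0,45],[0,0,-105,0,45],[0,0,-105,0,45]]'
python3 - <<'E'
from h import *
S=env.read_camera("side")
cv2.imwrite("pics/p5.png",cv2.resize(S["img"][120:320,250:450],(600,600),interpolation=2))
E
```

```text
t: 6.93
eef_pos: [517.5, -149.5, 205.2]
tcp_rot: [3.141, -0.002, -0.26]
ft_force: [-0.6, 0.5, -3.3]
opening: 0.559
grip_force: 29.9
```

View pics/p5.png

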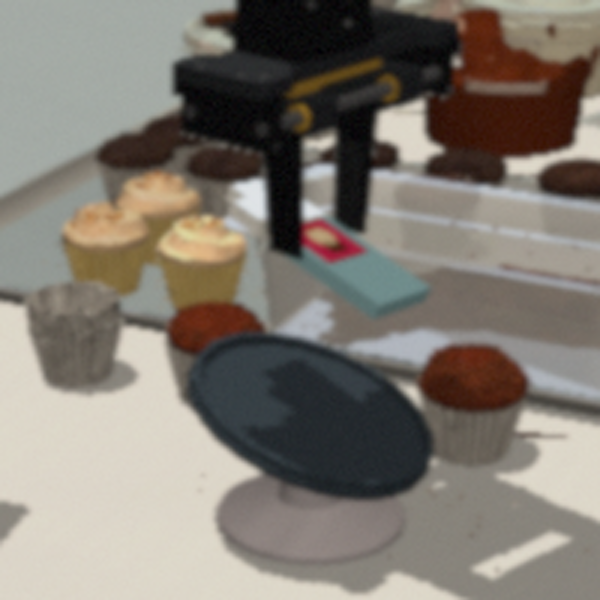

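The side view shows the plaque held clear of the dish and still pitched. The pink insert is flush at (330,240) in the crop. I'll carry it over open table near (520,40) and turn it to the reader's yaw.

```bash
python3 -m crank '[[-10,-35,0,-4,45],[-20,-75,0,-9,45],[-30,-115,0,-14,45],[-40,-155,0,-19,45],[-46,-184,0,-23.6,45],[-46,-184,0,-23.6,45],[-46,-184,40,-23.6,45],[-46,-184,80,-23.6,45],[-46,-184,110,-23.6,45],[-46,-184,130,-23.6,45]]';  python3 -m crank '[[0,0,0,0,45],[0,0,0,0,45]]'
```

```text
t: 7.82
eef_pos: [518.4, 40.0, 70.8]
tcp_rot: [-3.141, 0.005, 0.151]
ft_force: [0.3, -0.5, -1.1]
opening: 0.556
grip_force: 29.9
t: 7.98
eef_pos: [519.5, 39.9, 73.5]
tcp_rot: [-3.141, 0.004, 0.151]
ft_force: [0.2, 0.7, -1.2]
opening: 0.558
grip_force: 29.9
```

```bash
python3 -m crank '[[0,0,10,0,45],[0,0,20,0,45],[0,0,25,0,45],[0,0,28,0,45],[0,0,31,0,45],[0,0,34,0,45],[0,0,37,0,45],[0,0,39,0,45],[0,0,39,0,45]]';  python3 -m crank '[[0,0,2,0,45],[0,0,4,0,45],[0,0,6,0,45],[0,0,7,0,45],[0,0,7,0,45]]'
```

```text
t: 8.73
eef_pos: [520.4, 40.2, 35.6]
tcp_rot: [3.141, -0.0, 0.152]
ft_force: [2.5, 0.5, 0.9]
opening: 0.557
grip_force: 29.9
t: 9.15
eef_pos: [520.3, 40.2, 28.5]
tcp_rot: [3.142, 0.0, 0.152]
ft_force: [3.1, -0.2, 3.0]
opening: 0.561
grip_force: 30.0
```

```bash
python3 -m crank '[[0,0,1,0,45],[0,0,2,0,45],[0,0,2,0,45]]'; python3 -m crank '[[0,0,0,0,75],[0,0,0,0,75],[0,0,0,0,75],[0,0,0,0,75],[0,0,0,0,75]]'
python3 - <<'E'
from h import *
S=env.read_camera("side");T=env.read_camera("top")
b=cv2.resize(S["img"][220:400,180:420],(800,600),interpolation=2)
cv2.imwrite("pics/p6.png",b)
E
```

```text
t: 9.4
eef_pos: [520.5, 40.2, 27.0]
tcp_rot: [3.141, -0.001, 0.152]
ft_force: [2.8, 0.4, 6.3]
opening: 0.562
grip_force: 30.0
t: 9.82
eef_pos: [519.9, 40.2, 26.5]
tcp_rot: [-3.141, 0.001, 0.152]
ft_force: [0.0, 0.3, 0.0]
opening: 0.783
grip_force: 0.0
```

View pics/p6.png

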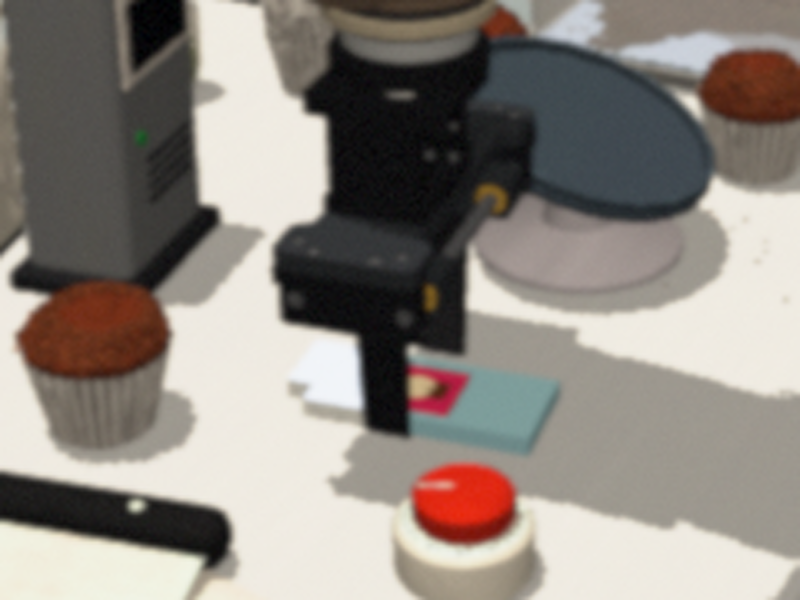

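The side view shows the plaque lying flat on the table, frosted end towards the reader, insert flush. I'll regrip it deeper and lift.

```bash
python3 -m crank '[[0,0,3,0,75],[0,0,5,0,75],[0,0,5,0,75],[0,0,5,0,45],[0,0,5,0,45],[0,0,5,0,45],[0,0,5,0,45],[0,0,5,0,45],[0,0,5,0,45],[0,0,5,0,45]]'; python3 -m crank '[[0,0,-5,0,45],[0,0,-20,0,45],[0,0,-50,0,45],[0,0,-80,0,45],[0,0,-110,0,45],[0,0,-135,0,45],[0,0,-147,0,45],[0,0,-150,0,45],[0,0,-150,0,45]]'; python3 -m crank '[[8,15,0,0,45],[16,30,0,0,45],[25,47,0,0,45],[35,63,0,0,45],[43,78,0,0,45],[49,89,0,0,45],[49,89,0,0,45],[49,89,0,0,45],[49,89,0,0,45]]'
python3 - <<'E'
from h import *
S=env.read_camera("side");T=env.read_camera("top")
a=cv2.resize(T["img"][95:275,240:400],(400,450),interpolation=2);b=cv2.resize(S["img"][150:330,170:330],(400,450),interpolation=2)
cv2.imwrite("pics/p7.png",np.hstack([a,b]));print(env.state()["eef_pos"])
E
```

```text
t: 10.75
eef_pos: [520.3, 40.2, 21.8]
tcp_rot: [3.141, -0.0, 0.152]
ft_force: [-0.4, 0.8, 1.3]
opening: 0.566
grip_force: 30.0
t: 11.5
eef_pos: [520.3, 40.2, 172.4]
tcp_rot: [3.141, -0.001, 0.152]
ft_force: [-1.1, -0.3, -1.4]
opening: 0.564
grip_force: 30.0
t: 12.25
eef_pos: [581.6, -40.3, 171.1]
tcp_rot: [-3.141, 0.001, 0.151]
ft_force: [0.5, 0.6, -1.6]
opening: 0.564
grip_force: 30.0
[581.71060232 -39.83949101 171.60774341]
```

View pics/p7.png

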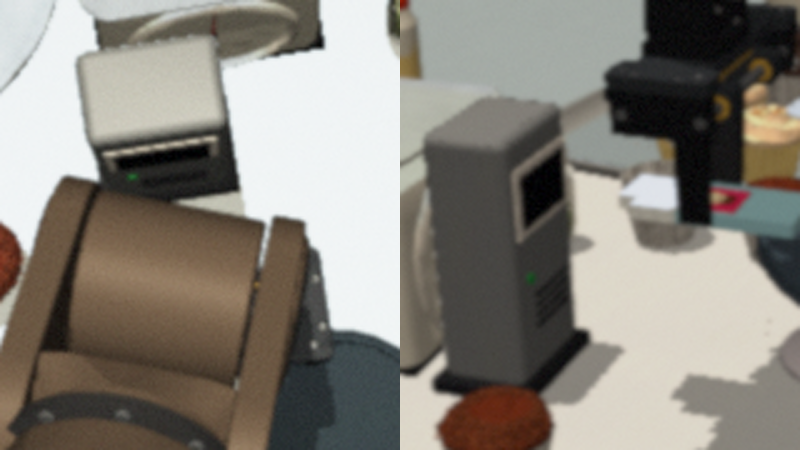

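The right panel shows the plaque held level, frosted end at about (625,200) pointing at the window at (545,190), with a clear gap. I'll check the gap in numbers and hand in.

```bash
python3 -m crank '[[0,0,0,0,45],[0,0,0,0,45],[0,0,0,0,45],[0,0,0,0,45],[0,0,0,0,45],[0,0,0,0,45]]'; python3 - <<'E'
from h import *
S=env.read_camera("side")
# frosted end, -y corner and +y (notch) corner of top face, z~160
e=onz(S,(170+238*.4,150+175*.4),160);i=onz(S,(170+330*.4,150+197*.4),160)
w=np.array([706,-20,150]);u=np.array([np.cos(.151),np.sin(.151),0])
print("end corner",e,"insert",i,"gap",(w-e)@u,"lateral from insert",np.cross(u,w-i)[2])
print(env.state()["qvel"].round(3))
c=i+2*u;gap=(w-c)@u-65;print("gap via insert",gap)
if 15<gap<105: print(env.job_done())
E
```

```text
t: 12.85
eef_pos: [582.1, -40.3, 171.7]
tcp_rot: [3.141, -0.0, 0.152]
ft_force: [-0.5, 1.4, -0.7]
opening: 0.562
grip_force: 30.0
end corner [644.80255287 -50.08730562 160.        ] insert [567.21002438 -43.83806293 160.        ] gap 65.02702825194483 lateral from insert 2.689077193186808
[-0.002  0.001  0.     0.     0.001 -0.   ]
gap via insert 73.7965888845707
the job is handed in; nothing more can be done
None
```

I pressed the insert flush in the dish and handed the job in with the plaque held level in front of the reader. By camera estimate, the frosted end points at the window about 65–74 mm away and within about 3 mm of its centre line; I set the plaque briefly on the table to level and regrip it, and the interface returned no pass/fail result.

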